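Clear the jammed mandarin chute

ROBOT

A 6-joint arm with a two-finger parallel gripper is mounted at the origin on the work surface. World frame = base frame: x ahead of the robot, y to its left, z up, the work surface at z = 0. Lengths are in m, angles in rad, forces in N, time in s.
With the tool pointing down it reaches from about 0.425 to 0.95 m from the base axis. Payload 3.5 kg.
Tool frame: the origin (TCP) lies at the very end of the fingers, on their centre line; the grasp point (between the pads) lies 19 mm behind it; z points along the fingers, y is the line along which they close (so a half turn about z gives the same grasp; the last joint's range is limited). The gripper opens to 85 mm and grips with 20 to 120 N. Pads are 22 mm wide; open, the fingers measure 114 mm over their backs; the gripper's body (76 mm by 85 mm) begins 54 mm behind the grasp point. The pads swing forward as they close: fully open they stand 13 mm farther back than shut.
Start: joints at [1.012, 0.286, 1.577, -0, 1.279, -0.15], TCP at [0.268, 0.619, 0.231] pointing down, gripper open.
Joint ranges: [-2.77, 2.77], [-0.9, 2.22], [0.21, 2.48], [-1.53, 4.67], [0.24, 2.81], [-2.84, 2.84]. Speed limits (rad/s): [2.79, 2.79, 3.14, 3.14, 3.14, 3.14].

INTERFACE

Orientations are given as a unit quaternion [x, y, z, w].
In Python, from plant import ctrl gives the robot as it stands.
- The arm moves only by the tool carry_out, never from a script. Its argument "deltas" is one flat list of numbers, 6 for each row, row after row: the shift along the tool's x, y, z in m, then the turn, a rotation vector about the tool's x, y, z in rad. A call has 1 to 5 rows; each row is the pose to reach, as a shift and turn from the pose commanded when the call began, along the tool's axes at that moment; what a row does not reach only later rows make up. A row lasts 1/8 s, in which the tool goes at most 62.5 mm and 10.7 degrees, less where a joint would pass 70% of its speed; a pose out of reach is approached as far as the arm can. A call with a gripper value outside its range is refused whole. "grip" is the opening in per cent of the stroke, from 0 (shut) to 100 (fully open), set as the call begins (left out, the last holds). The fingers move at their own pace and stop on an object; "grip_force" is the grip in N (left out, the last holds). Time passes only in rows, so rows that repeat a pose let the fingers close. It gives the time, the measured TCP pose, the force, the opening and the grip force at its end, in the units of the state.
- ctrl.get_state(): the state, without advancing time (a new reading comes with each control period).
- ctrl.read_camera(name): name is "side" or "top" or "wrist"; returns (picture, depth): 400x640x3 uint8, red, green, blue; 400x640 float32, m along the optical axis (not along the pixel's ray), 0 where there is no reading.
- ctrl.camera_model(name): a dict with "intrinsics" (3x3 intrinsics, pixels), "extrinsics" (4x4, takes a point from world to camera coordinates); the wrist camera has in their place "hand_eye" (4x4, takes a point from camera to tool coordinates, whose origin is the TCP and whose axes are the flange's). Camera axes: x right, y down, z forward; pixel columns grow to the right and rows downward; lengths in m; the calibration is good to about 2 mm. A picture is of the moment at which its call begins: read the wrist's pose just before it. camera_model takes no time and is no camera call.
- ctrl.sign_off(): hands the job in; it is judged then, once.
Trained networks look in the newest picture that a camera, given by its name, has taken for a name from the list of things; names that differ only in an ending like _2 or _b are one class to them, and where a whole thing is asked for, a point or a joint stands for the part that bears it (a point fixed in the world has none). Each returns a list of dicts, best first, with "score" (0 to 1); they miss things now and then, are a little off and sometimes report something else, mostly with a low value. They report only what shows in the picture. A call takes as long as a camera call.
- ctrl.find_in(camera, query): "uv" ([column, row] in pixels, amid what is visible of it).
The state is a dict: "time": time; "qpos": joint angles; "dq": joint speeds; "joint_efforts": joint torques, N m; "eef_pos": TCP position; "tcp_rot": TCP orientation; "contact_force": force on the tool from outside, world axes, zero at the start; "wrist_torque": the same for the moment, N m; "opening": opening from 0.0 (shut) to 1.0 (fully open); "finger_force": force on a finger pad.
Only numpy, scipy, OpenCV 4.12 (cv2) and the standard library are available. Lean on these libraries where they do the work, as an engineer would, in place of code of your own. Each camera call takes 0.05 s, during which the arm holds its last target. There are 200 camera calls.

TASK

Two mandarins have jammed side by side in the throat of the fruit chute. Slide the catch pan under the spout, then ease the blocking mandarin back up the slope with the chute's pusher until you feel it meet the stop bar, and keep it lightly but surely pressed there (around 5 N; 10 N bruises it) until the other three have rolled into the pan and a second or two longer. Then let the pusher return so that the last one rolls into the pan too; do not touch the fruit yourself, and leave everything else where it stands.

Things in the scene. Friction and masses are not known exactly. Their poses are not given: they have to be found in the camera images.
- chute: Open steel fruit chute on legs, fixed, 320 long, 114 wide, channel 104 wide between side walls 40 high. Origin on the table under the throat; x level, pointing uphill, y across to the pusher's side, z up. The floor rises at 12 degrees along x and is 88 above the table at the origin.
- throat (a point): Middle of the throat, on the chute floor: slanting shoulders, 16 high, narrow the channel to 64 here. The spout goes on 35 further downhill (-x); its lip is about 80 above the table. Axes as the chute's.
- guide (a point): Top of the downhill face of the aluminium guide block in the channel, pusher's side. From it a stop bar (rubber face, clamped fast) stands out downhill by 4 to 16 mm; how far varies and is not reported. It stops the blocking mandarin 33 to 48 mm up the slope from where it lies jammed, with the pusher at 38 to 56 mm.
- spout (a point): Point on the table where the middle of the catch pan belongs, 75 from the chute's origin along its -x; the fruit drops here. Axes as the chute's.
- handle (a point): Point on the axis of the pusher's black handle post, 30 below its top, outside the chute's +y wall. The post is 16 thick along the slope, 28 wide across, 80 tall, leaning 12 degrees downhill (square to the slope). Push its downhill face up the slope, parallel to the chute floor. Axes: x up the slope, y across, z square to the slope. About 155 above the table.
- pusher (a joint): Travel of the pusher up the slope, m: 0 at rest, 0.08 at most. Spring, weight and friction resist with about 1.3 N at 0 and 2.4 N at 0.05, and return it when let go. Its cross-rod meets the blocking mandarin at 0.002 to 0.009 and is sprung: once the mandarin is at the stop bar, each further mm adds 2.5 N.
- pan_middle (a point): Middle of the inner floor of the loose catch pan: steel, 176 (x) by 162 (y) by 65 high, walls 4 thick, 0.6 kg, on the table. Its grip bar is on its +y side. Best placed square to the chute, axes alike, so that the bar is on the pusher's side.
- pan_bar (a point): Centre of the pan's black grip bar: 76 long along the pan's x, 12 thick (y), 30 high, its top 65 above the table, standing 34 clear of the pan wall, joined to it by two arms with 60 clear between them. Pinch it across its thickness from above. Axes as the pan's.
- tip: The pusher's steel cross-rod, 8 thick, reaching through a slot in the chute's +y wall, 25 above the chute floor; it meets the downhill side of the blocking mandarin. This origin does not lie on the rod but on the chute floor in mid-channel, 11 up the slope from the rod's axis. Axes: x up the slope, z square to it.
- blocker_center (a point): Centre of the mandarin on the pusher's side, to be pushed back; sphere, 50 diameter, 85 g, skin bruises when pressed hard.
- partner_center (a point): Centre of the mandarin jammed beside it, on the other side of the chute; sphere, 50 diameter, 85 g, skin bruises when pressed hard.
- third_center (a point): Centre of the mandarin lying behind the two; sphere, 50 diameter, 85 g, skin bruises when pressed hard.
- fourth_center (a point): Centre of the last mandarin, behind the third; sphere, 50 diameter, 85 g, skin bruises when pressed hard.
- beet_glass: Bystander: glass of beetroot, 62 wide, 75 tall. Origin under its centre. Leave it where it is.
- beet_glass2: Bystander: second glass of beetroot, 62 wide, 75 tall. Origin under its centre. Leave it where it is.
- jar: Bystander: closed jar, 64 wide, 100 tall. Origin under its centre. Leave it where it is.
- ladle: Bystander: long steel spoon, 220 long, lying. Origin under its centre. Leave it where it is.
- mug: Bystander: white mug, 76 wide, 85 tall. Origin under its centre. Leave it where it is.
- shaker: Bystander: steel shaker, 42 wide, 88 tall. Origin under its centre. Leave it where it is.
- tin: Bystander: food tin, 74 wide, 110 tall. Origin under its centre. Leave it where it is.

How it is judged:
By the outcome, as a careful person would: the job done as asked, in the order asked, and still so for the second after the job is handed in, with the robot touching nothing.
It also fails if it takes over 72 s, if anything falls off the work surface, if the arm or the gripper's body presses on something with over 40 N, if the wrist force passes 120 N, or if a joint passes its speed limit or range.

## Working session

There is one attempt and no reset: what is moved stays moved. The work goes in short steps, Python scripts to look and compute and a tool call to move; the robot and the scene stay as the last step left them, time stands still between calls to the robot, and variables do not carry over. Pictures are saved under pics/ and viewed, at most 10 in all, crops included, and the job is handed in when it is done.

Besides the shell and the picture viewer there is one more tool, called after "Request:" as name(argument=value, ...), one argument or row to a line, values as JSON. carry_out: Moves the arm, as the interface text tells. Its arguments: {"type":"object","properties":{"deltas":{"type":"array"},"grip":{"type":"number"},"grip_force":{"type":"number"}},"required":["deltas"]}

```bash
mkdir -p pics
cat > h.py <<'E'
import numpy as np, cv2
from plant import ctrl
from scipy.spatial.transform import Rotation as R
def look(c,fn=None):
    s=ctrl.get_state(); p,d=ctrl.read_camera(c)
    if fn: cv2.imwrite(fn,p[:,:,::-1])
    return s,p,d
def c2w(c,s):
    m=ctrl.camera_model(c)
    if 'extrinsics' in m: return np.array(m['intrinsics']),np.linalg.inv(np.array(m['extrinsics']))
    T=np.eye(4);T[:3,:3]=R.from_quat(s['tcp_rot']).as_matrix();T[:3,3]=s['eef_pos']
    return np.array(m['intrinsics']),T@np.array(m['hand_eye'])
def cloud(c,s,d):
    K,T=c2w(c,s); v,u=np.mgrid[:400,:640]
    P=np.stack([(u-K[0,2])/K[0,0]*d,(v-K[1,2])/K[1,1]*d,d],-1)
    W=P@T[:3,:3].T+T[:3,3]; W[d==0]=np.nan
    return W
E
python3 - <<'E'
from h import *
np.set_printoptions(precision=3,suppress=True)
s=ctrl.get_state();print(s)
for c in ['top','side']:
    s,p,d=look(c,f'pics/{c}0.png'); W=cloud(c,s,d); np.save(f'{c}.npy',W)
    for q in ['chute','handle','pan_bar','pan_middle','blocker_center','partner_center','third_center','fourth_center','guide','throat','jar','beet_glass','mug','tin','shaker','ladle','tip']:
        for r in ctrl.find_in(c,q)[:2]:
            u,v=map(int,r['uv']); print(c,q,round(r['score'],2),u,v,W[v,u])
E
```

```text
{'time': 0.0, 'qpos': array([ 1.012,  0.287,  1.578, -0.   ,  1.279, -0.15 ]), 'dq': array([ 0.   , -0.   ,  0.001,  0.   , -0.001,  0.002]), 'joint_efforts': array([  0.   , -40.598, -29.263,  -0.   ,   0.006,   0.   ]), 'eef_pos': array([0.268, 0.619, 0.23 ]), 'tcp_rot': array([ 0.203,  0.979, -0.001, -0.   ]), 'contact_force': array([ 0.746, -0.384, -0.085]), 'wrist_torque': array([-0.015, -0.007,  0.01 ]), 'finger_force': 0.0, 'opening': 1.0003886025331772}
top chute 0.69 266 190 [0.606 0.198 0.163]
top handle 0.67 327 222 [0.52  0.048 0.188]
top handle 0.57 269 189 [0.609 0.191 0.161]
top pan_bar 0.74 463 218 [ 0.562 -0.349  0.005]
top pan_bar 0.69 267 190 [0.607 0.196 0.16 ]
top pan_middle 0.97 463 220 [ 0.557 -0.35   0.002]
top blocker_center 0.54 327 202 [0.58  0.046 0.141]
top partner_center 0.74 327 181 [0.635 0.045 0.141]
top third_center 0.55 311 190 [0.608 0.086 0.153]
top fourth_center 0.52 299 175 [0.646 0.116 0.158]
top fourth_center 0.49 408 295 [ 0.349 -0.159  0.085]
top guide 0.78 271 188 [0.612 0.186 0.16 ]
top guide 0.19 471 161 [ 0.702 -0.349  0.098]
top throat 
[... 808 characters left out ...]
0.085 0.151]
side third_center 0.34 322 174 [0.59  0.144 0.151]
side fourth_center 0.62 343 174 [0.649 0.113 0.155]
side guide 0.59 323 174 [0.592 0.141 0.152]
side throat 0.91 324 176 [0.59  0.127 0.153]
side jar 0.67 446 289 [ 0.697 -0.377  0.078]
side beet_glass 0.72 233 198 [0.319 0.239 0.072]
side beet_glass 0.61 421 233 [ 0.771 -0.158  0.075]
side mug 0.92 259 225 [0.353 0.056 0.076]
side tin 0.61 242 160 [0.408 0.47  0.081]
side tin 0.61 379 203 [0.785 0.106 0.018]
side shaker 0.63 284 284 [ 0.349 -0.182  0.05 ]
side shaker 0.2 322 173 [0.593 0.151 0.151]
side ladle 0.7 378 204 [0.781 0.106 0.014]
side ladle 0.39 331 195 [0.573 0.033 0.14 ]
side tip 0.51 387 305 [ 0.581 -0.306  0.003]
```

View pics/top0.png

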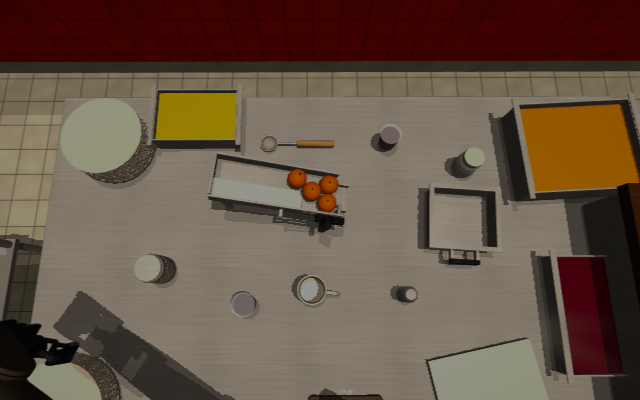

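View pics/side0.png

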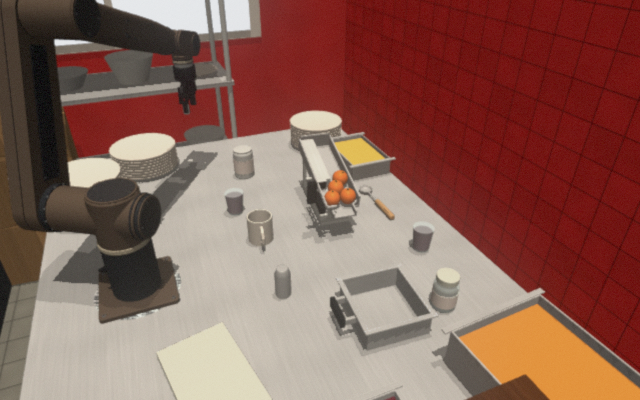

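The top view shows the chute (208–347, 155–225), uphill to the left. The black handle is near (327,222) on the robot's side. The pan is at (462,220) with its bar at (463,258). The side view agrees. Now I'll measure chute and pan from the clouds.

```bash
python3 - <<'E'
from h import *
np.set_printoptions(precision=4,suppress=True)
p=cv2.imread('pics/top0.png'); W=np.load('top.npy')
def rect(m,n):
    P=W[m][:,:2]; r=cv2.minAreaRect((P*1000).astype(np.float32)); print(n,len(P),r,'\n',cv2.boxPoints(r).round(1).tolist())
x,y,z=np.moveaxis(W,-1,0)
reg=(x>.3)&(x<.75)&(y>-.5)&(y<-.2)
black=(p.max(-1)<70)
rect(reg&(z>.055)&(z<.075)&(x>.465),'panrim')
rect(reg&(z>.058)&(z<.072)&(x<.458),'bar')
reg=(x>.46)&(x<.78)&(y>-.05)&(y<.42)
for lo,hi in ((.08,.12),(.12,.16),(.16,.2),(.2,.24)):
    m=reg&(z>lo)&(z<hi); print(lo,m.sum(), np.nanmin(W[m],0),np.nanmax(W[m],0))
rect(reg&(z>.09),'chute')
# handle top
rect((z>.17)&(x>.47)&(x<.56)&(y>0)&(y<.11),'handle'); m=(z>.17)&(x>.47)&(x<.56)&(y>0)&(y<.11); print(W[m][:,2].max())
# far wall (no attachments)
hsv=cv2.cvtColor(p,cv2.COLOR_BGR2HSV)
for r in range(150,232,4):
    pass
# wall far: for each column topmost row with z>.09
pts=[]
for c in range(216,345,8):
    rr=[r for r in range(140,230) if z[r,c]>.1]
    if rr: pts.append(np.r_[c,rr[0],W[rr[0]+1,c],rr[-1],W[rr[-1]-1,c]])
print(np.array(pts))
E
python3 -c "
import cv2
p=cv2.imread('pics/top0.png')[145:235,200:360]
cv2.imwrite('pics/crop.png',cv2.resize(p,None,fx=5,fy=5,interpolation=cv2.INTER_CUBIC))"
```

```text
panrim 1461 ((603.3955688476562, -364.29754638671875), (250.64999389648438, 286.73028564453125), 85.71269226074219) 
 [[451.1000061035156, -478.6000061035156], [737.0, -500.0], [755.7000122070312, -250.0], [469.79998779296875, -228.60000610351562]]
bar 156 ((442.251953125, -322.6943664550781), (76.74378204345703, 29.6199893951416), 89.6972427368164) 
 [[427.20001220703125, -361.0], [456.8999938964844, -361.1000061035156], [457.29998779296875, -284.3999938964844], [427.6000061035156, -284.20001220703125]]
0.08 1134 [ 0.5095 -0.0156  0.0801] [0.6757 0.3248 0.12  ]
0.12 3940 [0.5068 0.002  0.12  ] [0.6939 0.3416 0.16  ]
0.16 1645 [0.5059 0.0384 0.16  ] [0.6972 0.3392 0.2   ]
0.2 92 [0.5888 0.3143 0.2   ] [0.6921 0.3312 0.2072]
chute 6598 ((600.5126953125, 163.8353729248047), (349.7049255371094, 160.10330200195312), 83.23243713378906) 
 [[500.3999938964844, -0.4000000059604645], [659.4000244140625, -19.200000762939453], [700.5999755859375, 328.0], [541.5999755859375, 346.8999938964844]]
handle 92 ((519.39306640625, 47.86351776123047), (18.846643447875977, 26.616762161254883), 88.84580993
[... 930 characters left out ...]
    0.132 ]
 [288.     164.       0.6735   0.1445   0.1569 217.       0.5468   0.1451
    0.1279]
 [296.     165.       0.6724   0.1243   0.1518 218.       0.5449   0.1249
    0.1238]
 [304.     167.       0.6675   0.1039   0.15   219.       0.5431   0.1046
    0.1189]
 [312.     168.       0.6677   0.0834   0.1408 220.       0.5421   0.0841
    0.1098]
 [320.     169.       0.6661   0.0627   0.1369 229.       0.5139   0.0641
    0.1374]
 [328.     171.       0.6618   0.0418   0.1331 229.       0.5062   0.0459
    0.1839]
 [336.     172.       0.6613   0.0206   0.1258 224.       0.5288   0.0229
    0.1234]
 [344.     184.       0.6361  -0.0019   0.099  223.       0.5316   0.0023
    0.1219]]
```

View pics/crop.png

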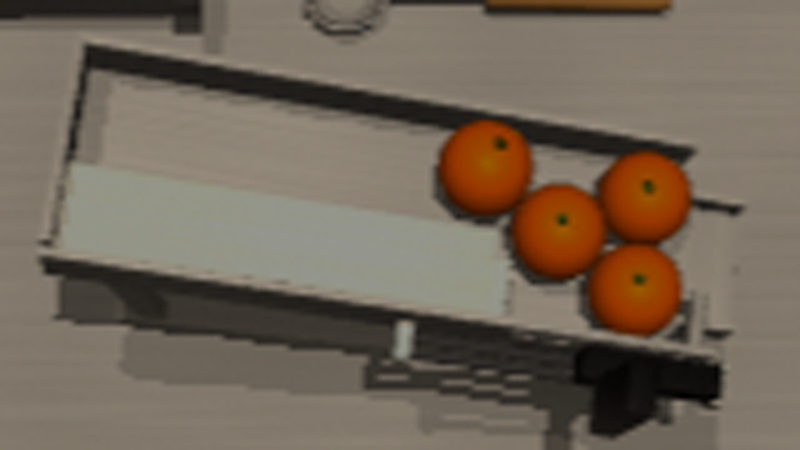

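The crop confirms chute yaw: the uphill axis is about (0.108, 0.994). The throat is near the two right-hand fruits, with the handle post at crop (640,380). The origin works out at about (0.604, 0.025) and the spout at about (0.596, -0.050). Next I go above the pan bar.

```bash
cat >> h.py <<'E'
def go(*wps, quiet=False):
    """wps: (x,y,z,yaw of tool y deg[,tilt fn]) vertical tool; prints tool-frame rows from current pose"""
    s=ctrl.get_state(); R0=R.from_quat(s['tcp_rot']); p0=np.array(s['eef_pos'])
    a=R0.as_matrix(); print('now',p0.round(4),'tooly deg',np.degrees(np.arctan2(a[1,1],a[0,1])).round(2),'z',a[:,2].round(3),'F',np.round(s['contact_force'],2),'t',round(s['time'],2))
    for w in wps:
        c,sn=np.cos(np.radians(w[3])),np.sin(np.radians(w[3]))
        y=np.array([c,sn,0]);z=np.array([0,0,-1.]);x=np.cross(y,z)
        Rt=R.from_matrix(np.stack([x,y,z],1)); 
        d=R0.inv().apply(np.array(w[:3])-p0); rv=(R0.inv()*Rt).as_rotvec()
        print(w,'->',np.r_[d,rv].round(4).tolist(), 'dist',np.linalg.norm(d).round(3),'deg',np.degrees(np.linalg.norm(rv)).round(1))
E
python3 -c "
from h import *
go((.40,.45,.33,50),(.50,.30,.33,20),(.58,.05,.33,0),(.44,-.32,.25,-6))
print(ctrl.camera_model('wrist')['hand_eye'])"
```

```text
now [0.2683 0.6194 0.2313] tooly deg 66.58 z [ 0. -0. -1.] F [ 0.1  -0.36  0.17] t 1.8
(0.4, 0.45, 0.33, 50) -> [-0.1882, -0.1031, -0.0987, -0.0, 0.0, 0.2893] dist 0.236 deg 16.6
(0.5, 0.3, 0.33, 20) -> [-0.3396, -0.2009, -0.0987, -0.0, 0.0, 0.8129] dist 0.407 deg 46.6
(0.58, 0.05, 0.33, 0) -> [-0.5124, -0.3985, -0.0987, -0.0, 0.0001, 1.162] dist 0.657 deg 66.6
(0.44, -0.32, 0.25, -6) -> [-0.531, -0.7937, -0.0186, -0.0, 0.0001, 1.2667] dist 0.955 deg 72.6
[[ 1.50758489e-04 -9.47475327e-01 -3.19828831e-01  8.21541331e-02]
 [ 9.99999909e-01  2.70492269e-04 -3.29946099e-04 -3.83367788e-04]
 [ 3.99127014e-04 -3.19828752e-01  9.47475282e-01 -1.42006125e-01]
 [ 0.00000000e+00  0.00000000e+00  0.00000000e+00  1.00000000e+00]]
```

Request:
carry_out(
  deltas=[-0.047,-0.026,-0.04,0,0,0.1,-0.094,-0.052,-0.08,0,0,0.25,-0.141,-0.08,-0.099,0,0,0.4,-0.19,-0.104,-0.099,0,0,0.55,-0.24,-0.137,-0.099,0,0,0.7],
)

```text
time: 2.42
eef_pos: [0.4352, 0.3969, 0.3313]
tcp_rot: [0.528, 0.849, 0.001, 0.0]
contact_force: [0.8, 0.6, -0.7]
opening: 0.994
finger_force: 0.0
```

```bash
python3 -c "
from h import *
go((.58,.05,.33,0),(.44,-.32,.25,-6))"
```

```text
now [0.4352 0.3969 0.3313] tooly deg 26.21 z [ 0.002  0.001 -1.   ] F [ 0.76  0.57 -0.66] t 2.42
(0.58, 0.05, 0.33, 0) -> [-0.3752, -0.0233, 0.0012, 0.0019, -0.0006, 0.4574] dist 0.376 deg 26.2
(0.44, -0.32, 0.25, -6) -> [-0.6453, -0.3125, 0.0806, 0.0019, -0.0007, 0.5621] dist 0.722 deg 32.2
```

Request:
carry_out(
  deltas=[-0.06,-0.004,0,0,0,0.08,-0.12,-0.008,0,0,0,0.16,-0.18,-0.012,0,0,0,0.24,-0.24,-0.018,0,0,0,0.32,-0.3,-0.024,0,0,0,0.4],
)

```text
time: 3.05
eef_pos: [0.5467, 0.1171, 0.3306]
tcp_rot: [0.686, 0.728, 0.0, 0.0]
contact_force: [0.8, -0.2, 0.5]
opening: 1.001
finger_force: 0.0
```

```bash
python3 -c "
from h import *
go((.52,-.17,.30,0),(.44,-.32,.25,-6))"
```

```text
now [0.5467 0.1171 0.3306] tooly deg 3.4 z [ 0.001  0.    -1.   ] F [ 0.82 -0.22  0.47] t 3.05
(0.52, -0.17, 0.3, 0) -> [-0.285, -0.0437, 0.0306, 0.0008, -0.0001, 0.0593] dist 0.29 deg 3.4
(0.44, -0.32, 0.25, -6) -> [-0.43, -0.1325, 0.0805, 0.0008, -0.0002, 0.1641] dist 0.457 deg 9.4
```

Request:
carry_out(
  deltas=[-0.06,-0.008,0.0,0,0,0.03,-0.12,-0.016,0,0,0,0.05,-0.18,-0.026,0.01,0,0,0.08,-0.24,-0.036,0.02,0,0,0.1,-0.29,-0.05,0.03,0,0,0.13],
)

```text
time: 3.68
eef_pos: [0.5139, -0.1758, 0.3003]
tcp_rot: [0.731, 0.682, 0.0, 0.0]
contact_force: [0.5, 0.4, -0.2]
opening: 0.999
finger_force: 0.0
```

```bash
python3 -c "
from h import *
go((.44,-.32,.25,-6))"
```

```text
now [ 0.5139 -0.1758  0.3003] tooly deg -4.0 z [ 0.001 -0.    -1.   ] F [ 0.45  0.4  -0.22] t 3.67
(0.44, -0.32, 0.25, -6) -> [-0.149, -0.0636, 0.0503, 0.0007, 0.0004, 0.0349] dist 0.17 deg 2.0
```

Request:
carry_out(
  deltas=[-0.05,-0.02,0.017,0,0,0.01,-0.1,-0.042,0.034,0,0,0.02,-0.149,-0.063,0.05,0,0,0.035,-0.149,-0.063,0.05,0,0,0.035],
)

```text
time: 4.18
eef_pos: [0.4392, -0.32, 0.2486]
tcp_rot: [0.744, 0.668, -0.0, -0.002]
contact_force: [0.6, -0.3, -0.3]
opening: 1.006
finger_force: 0.0
```

Run:
```python
from h import *
s,p,d=look('wrist','pics/w1.png'); W=cloud('wrist',s,d); np.save('w1.npy',W)
for q in ['pan_bar','pan_middle']:
    for r in ctrl.find_in('wrist',q)[:2]:
        u,v=map(int,r['uv']); print(q,round(r['score'],2),u,v,W[v,u])
x,y,z=np.moveaxis(W,-1,0)
for n,m in (('bar',(z>.058)&(z<.075)&(x<.470)&(x>.40)&(y<-.22)&(y>-.42)),('rim',(z>.055)&(z<.075)&(x>.475)&(y<-.2)&(x<.70)&(y>-.46))):
    k=cv2.morphologyEx(m.astype(np.uint8),cv2.MORPH_OPEN,np.ones((3,3))) if n=='bar' else m
    r=cv2.minAreaRect((W[k>0][:,:2]*1000).astype(np.float32)); print(n,m.sum(),r,np.median(W[k>0],0))
go((.44,-.32,.25,-6))
```

```text
pan_bar 0.88 427 154 [ 0.56988858 -0.33014472  0.00362223]
pan_middle 0.98 428 155 [ 0.57111027 -0.33152587  0.00358602]
bar 1654 ((447.9853515625, -352.0558776855469), (135.70977783203125, 44.03929901123047), 89.96656036376953) [ 0.441081   -0.33895432  0.06421474]
rim 8943 ((585.5423583984375, -333.9454040527344), (194.4746551513672, 235.38755798339844), 85.71913146972656) [ 0.61514201 -0.31837829  0.06405217]
now [ 0.4418 -0.3175  0.2508] tooly deg -5.89 z [ 0.001 -0.    -1.   ] F [ 0.5  -0.26 -0.19] t 4.33
(0.44, -0.32, 0.25, -6) -> [-0.0026, -0.0015, 0.0008, 0.0007, 0.0, 0.0019] dist 0.003 deg 0.1
```

View pics/w1.png

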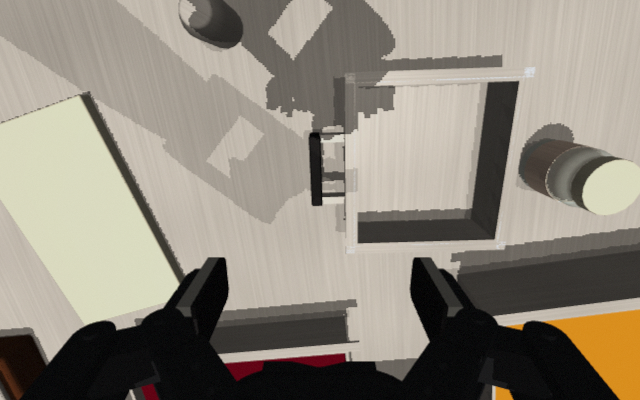

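The wrist view shows the bar at (317,168), spanning rows 133–206. The pan rim's near wall is at columns 345–357, rows 75–250. I'll pick these out exactly.

Run:
```python
from h import *
p=cv2.imread('pics/w1.png'); W=np.load('w1.npy')
x,y,z=np.moveaxis(W,-1,0)
m=np.zeros((400,640),bool); m[128:212,303:328]=1
m&=(p.max(-1)<45)&(z>.055)&(z<.072)
print('bar',m.sum(),cv2.minAreaRect((W[m][:,:2]*1000).astype(np.float32)),np.median(W[m],0))
m=np.zeros((400,640),bool); m[65:258,335:545]=1
m&=(z>.058)&(z<.072)
n,l,st,_=cv2.connectedComponentsWithStats(m.astype(np.uint8)); k=1+np.argmax(st[1:,4]); m=l==k
print('rim',st[k],cv2.minAreaRect((W[m][:,:2]*1000).astype(np.float32)))
```

```text
bar 718 ((435.0268249511719, -321.6408386230469), (74.71065521240234, 11.039264678955078), 86.25898742675781) [ 0.43509817 -0.31898402  0.06419823]
rim [ 342   66  193  188 9247] ((554.4496459960938, -331.59765625), (194.44729614257812, 182.9207305908203), 85.69548797607422)
```

```bash
python3 -c "
from h import *
go((.4355,-.3315,.11,-4.5),(.4355,-.3315,.033,-4.5))"
```

```text
now [ 0.4418 -0.3175  0.2508] tooly deg -5.89 z [ 0.001 -0.    -1.   ] F [ 0.5  -0.26 -0.19] t 4.33
(0.4355, -0.3315, 0.11, -4.5) -> [-0.0145, -0.0049, 0.1408, 0.0007, 0.0, -0.0242] dist 0.142 deg 1.4
(0.4355, -0.3315, 0.033, -4.5) -> [-0.0145, -0.005, 0.2178, 0.0007, 0.0, -0.0242] dist 0.218 deg 1.4
```

Request:
carry_out(
  deltas=[-0.0145,-0.005,0.05,0,0,-0.024,-0.0145,-0.005,0.1,0,0,-0.024,-0.0145,-0.005,0.14,0,0,-0.024,-0.0145,-0.005,0.14,0,0,-0.024],
  grip=40,
  grip_force=40,
)

```text
time: 4.82
eef_pos: [0.4341, -0.3287, 0.1074]
tcp_rot: [0.734, 0.679, 0.0, -0.004]
contact_force: [0.6, 0.8, 0.0]
opening: 0.395
finger_force: 0.0
```

```bash
python3 -c "
from h import *
go((.4355,-.3315,.033,-4.5))
s,p,d=look('wrist','pics/w2.png')
print(ctrl.get_state()['opening'])"
```

```text
now [ 0.4341 -0.3287  0.1074] tooly deg -4.39 z [-0.005  0.005 -1.   ] F [0.63 0.79 0.  ] t 4.83
(0.4355, -0.3315, 0.033, -4.5) -> [-0.0031, 0.002, 0.0744, -0.005, -0.005, 0.0019] dist 0.075 deg 0.4
0.40083217870219323
```

View pics/w2.png

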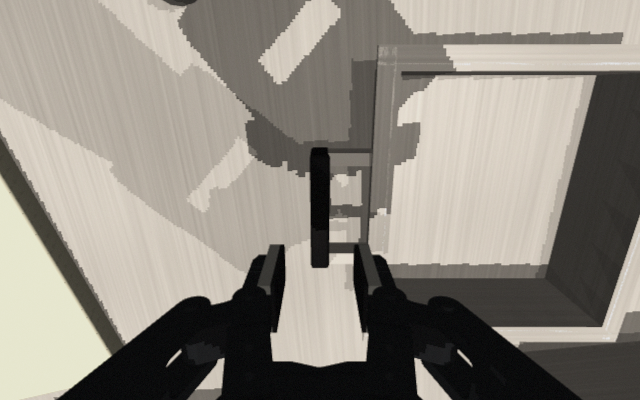

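The bar (320, rows 148–266) lies centred between the fingers, so I descend.

Request:
carry_out(
  deltas=[-0.002,0.001,0.03,0,0,0,-0.002,0.001,0.06,0,0,0,-0.002,0.001,0.074,0,0,0,-0.002,0.001,0.074,0,0,0],
  grip=35,
)

```text
time: 5.38
eef_pos: [0.4365, -0.3341, 0.0373]
tcp_rot: [0.734, 0.679, 0.0, 0.0]
contact_force: [-0.9, 0.3, -0.3]
opening: 0.349
finger_force: 0.0
```

Request:
carry_out(
  deltas=[0,0,0,0,0,0,0,0,0,0,0,0,0,0,0,0,0,0,0,0,0,0,0,0],
  grip=0,
  grip_force=60,
)

```text
time: 5.88
eef_pos: [0.4362, -0.3347, 0.0384]
tcp_rot: [0.734, 0.679, -0.0, 0.001]
contact_force: [-2.2, 0.8, 5.8]
opening: 0.128
finger_force: 60.5
```

```bash
python3 -c "
from h import *
print(ctrl.get_state()['finger_force'])
go((.4355,-.3315,.034,-4.5),(.475,-.05,.034,-6.2))"
```

```text
60.54021120071411
now [ 0.4362 -0.3347  0.0384] tooly deg -4.47 z [ 0.001 -0.002 -1.   ] F [-2.19  0.77  5.78] t 5.88
(0.4355, -0.3315, 0.034, -4.5) -> [0.0032, -0.001, 0.0044, 0.0008, 0.0017, 0.0005] dist 0.006 deg 0.1
(0.475, -0.05, 0.034, -6.2) -> [0.2869, 0.0165, 0.0039, 0.0008, 0.0017, 0.0302] dist 0.287 deg 1.7
```

Request:
carry_out(
  deltas=[0.02,0.001,-0.0015,0,0,0,0.06,0.003,-0.0015,0,0,0.005,0.1,0.006,-0.0015,0,0,0.01,0.14,0.008,-0.0015,0,0,0.015,0.18,0.01,-0.0015,0,0,0.02],
)

```text
time: 6.5
eef_pos: [0.4604, -0.1541, 0.0384]
tcp_rot: [0.742, 0.671, 0.0, 0.001]
contact_force: [0.5, -2.6, -1.0]
opening: 0.132
finger_force: 59.5
```

Run:
```python
from h import *
go((.475,-.05,.038,-6.2))
s,p,d=look('top','pics/top1.png'); W=cloud('top',s,d); x,y,z=np.moveaxis(W,-1,0)
m=(z>.055)&(z<.072)&(x>.49)&(x<.72)&(y<.03)&(y>-.3)
n,l,st,_=cv2.connectedComponentsWithStats(m.astype(np.uint8)); k=1+np.argmax(st[1:,4]); m=l==k
print('rim',st[k],cv2.minAreaRect((W[m][:,:2]*1000).astype(np.float32)))
```

```text
now [ 0.4604 -0.1541  0.0384] tooly deg -5.77 z [ 0.002 -0.001 -1.   ] F [ 0.55 -2.61 -1.02] t 6.5
(0.475, -0.05, 0.038, -6.2) -> [0.1051, 0.0041, 0.0003, 0.0021, 0.0011, 0.0076] dist 0.105 deg 0.5
rim [ 362  173   75   69 1059] ((579.4589233398438, -155.6207275390625), (195.31893920898438, 187.01022338867188), 84.06809997558594)
```

Request:
carry_out(
  deltas=[0.035,0.001,0,0,0,0.004,0.07,0.002,0,0,0,0.008,0.095,0.004,0,0,0,0.008,0.104,0.005,0,0,0,0.008,0.104,0.005,0,0,0,0.008],
)

```text
time: 7.18
eef_pos: [0.4756, -0.0514, 0.0384]
tcp_rot: [0.744, 0.669, 0.001, -0.0]
contact_force: [0.0, 3.9, 3.9]
opening: 0.13
finger_force: 60.2
```

Run:
```python
from h import *
go((.475,-.05,.038,-6.2))
s,p,d=look('top','pics/top2.png'); cv2.imwrite('pics/top2c.png',cv2.resize(p[140:270,250:410,::-1],None,fx=4,fy=4,interpolation=cv2.INTER_CUBIC))
np.save('top2.npy',cloud('top',s,d))
```

```text
now [ 0.4756 -0.0514  0.0384] tooly deg -6.07 z [ 0.001  0.001 -1.   ] F [0.02 3.94 3.9 ] t 7.17
(0.475, -0.05, 0.038, -6.2) -> [0.0014, -0.0007, 0.0004, 0.0008, -0.0013, 0.0022] dist 0.002 deg 0.2
```

View pics/top2c.png

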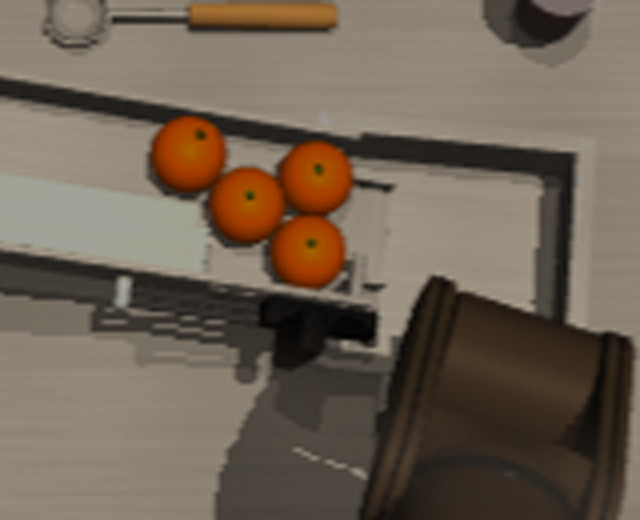

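The pan sits square under the spout: the lip at crop x≈390 is well inside the pan, whose far rim is at ~590. I release and rise.

Request:
carry_out(
  deltas=[0,0,0,0,0,0,0,0,0,0,0,0,0,0,0,0,0,0],
  grip=35,
  grip_force=20,
)

```text
time: 7.6
eef_pos: [0.4751, -0.0527, 0.0377]
tcp_rot: [0.744, 0.668, -0.0, -0.0]
contact_force: [0.3, 0.3, 0.3]
opening: 0.351
finger_force: 0.0
```

Request:
carry_out(
  deltas=[0,0,-0.03,0,0,0,0,0,-0.08,0,0,0,-0.01,0,-0.14,0,0,0,-0.02,0,-0.18,0,0,0,-0.02,0,-0.18,0,0,0],
)

```text
time: 8.22
eef_pos: [0.4753, -0.0736, 0.2223]
tcp_rot: [0.744, 0.668, 0.002, 0.004]
contact_force: [0.7, -0.5, -0.5]
opening: 0.35
finger_force: 0.0
```

```bash
cat >> h.py <<'E'
th=np.radians(6.2); a=np.radians(12)
u=np.array([np.sin(th),np.cos(th),0]); ex=np.cos(a)*u+np.array([0,0,np.sin(a)])
ez=-np.sin(a)*u+np.array([0,0,np.cos(a)]); ey=np.cross(ez,ex)
Rslope=R.from_matrix(np.stack([ex,-ey,-ez],1))
def goslope(*ps):
    s=ctrl.get_state(); R0=R.from_quat(s['tcp_rot']); p0=np.array(s['eef_pos'])
    print('now',p0.round(4),'F',np.round(s['contact_force'],2),'t',round(s['time'],2),'open',round(s['opening'],2))
    for p in ps:
        d=R0.inv().apply(np.array(p)-p0); rv=(R0.inv()*Rslope).as_rotvec()
        print(np.round(p,4),'->',np.r_[d,rv].round(4).tolist(),np.linalg.norm(d).round(3))
E
python3 - <<'E'
from h import *
s,p,d=look('top'); W=cloud('top',s,d); x,y,z=np.moveaxis(W,-1,0)
m=(z>.172)&(z<.20)&(x>.48)&(x<.55)&(y>.02)&(y<.09); print(m.sum(),np.median(W[m],0) if m.any() else '',W[m].min(0),W[m].max(0))
m=(z>.055)&(z<.072)&(x>.49)&(x<.72)&(y<-.02)&(y>-.2)
print('panrim y min',np.percentile(W[m],1,0),np.percentile(W[m],99,0))
H=np.array([.520,.054,.155])
goslope(H-.034*ex+.06*ez,H-.034*ex)
E
```

```text
90 [0.51919286 0.0459334  0.18625853] [0.50589888 0.03835391 0.17457515] [0.53323398 0.05535254 0.19153981]
panrim y min [ 0.508879   -0.15509135  0.0555029 ] [ 0.68913661 -0.02079574  0.06908827]
now [ 0.4738 -0.0728  0.2195] F [-0.39  0.06 -0.82] t 8.28 open 0.35
[0.5151 0.0085 0.2066] -> [0.0853, 0.0322, 0.0129, 0.0036, 0.2104, 0.0008] 0.092
[0.5164 0.0209 0.1479] -> [0.0979, 0.032, 0.0716, 0.0036, 0.2104, 0.0008] 0.125
```

Request:
carry_out(
  deltas=[0.04,0.016,0.005,0,0.1,0,0.085,0.032,0.013,0,0.21,0,0.09,0.032,0.04,0,0.21,0,0.098,0.032,0.072,0,0.21,0,0.098,0.032,0.072,0,0.21,0],
  grip=0,
)

```text
time: 8.9
eef_pos: [0.5117, 0.0232, 0.1409]
tcp_rot: [0.74, 0.664, 0.075, -0.074]
contact_force: [-1.0, 0.2, 0.1]
opening: 0.0
finger_force: 0.0
```

```bash
cat >> h.py <<'E'
def force(n=8,cam='side',fn=None):
    F=[];P=[]
    for i in range(n):
        s,p,d=look(cam,fn if i==n-1 else None); F.append(R.from_quat(s['tcp_rot']).inv().apply(s['contact_force'])); P.append(s['eef_pos'])
    F=np.array(F); P=np.mean(P,0)
    print('F tool',F.mean(0).round(2),'sd',F.std(0).round(2),'pos',P.round(4),'x along slope',(P@ex).round(4),'t',round(s['time'],2)); return W_(s,p,d)
def W_(s,p,d): return s,p,d
E
python3 - <<'E'
from h import *
H=np.array([.520,.054,.155])
goslope(H-.034*ex)
force(8,'side','pics/s1.png')
p=cv2.imread('pics/s1.png')
cv2.imwrite('pics/s1c.png',cv2.resize(p[120:260,250:430],None,fx=4,fy=4,interpolation=cv2.INTER_CUBIC))
E
```

```text
now [0.5117 0.0232 0.1409] F [-1.03  0.22  0.1 ] t 8.9 open 0.0
[0.5164 0.0209 0.1479] -> [-0.0002, 0.0048, -0.0073, -0.0108, -0.002, -0.0001] 0.009
F tool [-0.04 -0.06 -0.42] sd [0.29 0.42 0.38] pos [0.515  0.0219 0.1455] x along slope 0.106 t 9.25
```

View pics/s1c.png

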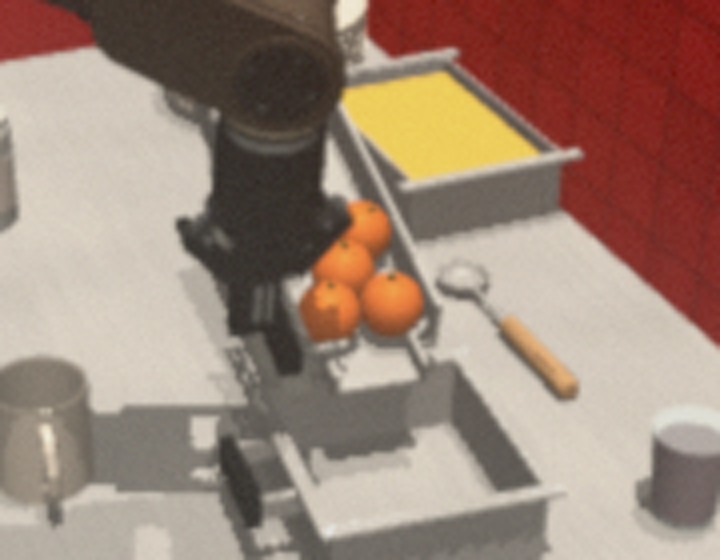

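The tool is behind the post on its downhill side. The pan is in place under the spout, and the four fruits are still jammed. I begin the push.

Request:
carry_out(
  deltas=[0.006,0,0,0,0,0,0.012,0,0,0,0,0,0.018,0,0,0,0,0,0.024,0,0,0,0,0,0.03,0,0,0,0,0],
)

```text
time: 9.93
eef_pos: [0.5187, 0.051, 0.1523]
tcp_rot: [0.74, 0.665, 0.078, -0.069]
contact_force: [-0.4, -4.5, 0.7]
opening: 0.005
finger_force: 2.2
```

Run:
```python
from h import *
s,p,d=force(6,'side')
for c in ['handle','blocker_center','partner_center','third_center']: print(c,[(round(r['score'],2),np.round(r['uv'])) for r in ctrl.find_in('side',c)[:2]])
```

```text
F tool [-1.99  0.48 -0.91] sd [1.18 0.57 0.53] pos [0.5187 0.0514 0.1523] x along slope 0.1364 t 10.18
handle []
blocker_center [(0.48, array([330., 193.])), (0.35, array([259., 228.]))]
partner_center [(0.67, array([350., 196.]))]
third_center [(0.71, array([333., 186.])), (0.65, array([259., 227.]))]
```

Request:
carry_out(
  deltas=[0.004,0,0,0,0,0,0.008,0,0,0,0,0,0.012,0,0,0,0,0,0.015,0,0,0,0,0,0.015,0,0,0,0,0],
)

```text
time: 11.05
eef_pos: [0.52, 0.0661, 0.1553]
tcp_rot: [0.74, 0.665, 0.078, -0.07]
contact_force: [0.1, -1.3, -0.0]
opening: -0.002
finger_force: 0.8
```

```bash
cat > f.py <<'E'
from h import *
s,p,d=force(5,'top')
W=cloud('top',s,d); hsv=cv2.cvtColor(p,cv2.COLOR_RGB2HSV)
m=cv2.inRange(hsv,(3,170,60),(18,255,255)); m[:140]=0; m[:,450:]=0
n,l,st,c=cv2.connectedComponentsWithStats(m)
for i in range(1,n):
    if st[i,4]>15:
        k=l==i; q=W[k]; print('orange',st[i].tolist(), np.nanmedian(q,0).round(3), 'slope-x',(q@ex).mean().round(4))
E
python3 f.py
```

```text
F tool [-1.87  1.05  0.36] sd [0.63 0.59 0.57] pos [0.52   0.0659 0.1552] x along slope 0.1513 t 11.25
orange [298, 141, 35, 6, 202] [0.787 0.071 0.018] slope-x 0.1576
orange [308, 193, 12, 17, 130] [0.584 0.081 0.141] slope-x nan
orange [385, 206, 5, 13, 40] [ 0.566 -0.124  0.047] slope-x nan
```

Request:
carry_out(
  deltas=[0.0015,0,0,0,0,0,0.003,0,0,0,0,0,0.003,0,0,0,0,0],
)

```text
time: 11.68
eef_pos: [0.5203, 0.0687, 0.1558]
tcp_rot: [0.74, 0.665, 0.078, -0.07]
contact_force: [1.3, -1.9, -0.4]
opening: 0.005
finger_force: 0.9
```

```bash
python3 f.py
```

```text
F tool [-1.4   1.17  0.21] sd [0.46 0.73 0.34] pos [0.5203 0.0687 0.1558] x along slope 0.1542 t 11.88
orange [298, 141, 35, 6, 202] [0.787 0.071 0.019] slope-x nan
orange [307, 193, 11, 17, 125] [0.584 0.086 0.142] slope-x nan
orange [384, 206, 6, 16, 71] [ 0.564 -0.12   0.05 ] slope-x -0.015
```

Request:
carry_out(
  deltas=[0.0015,0,0,0,0,0,0.003,0,0,0,0,0,0.003,0,0,0,0,0],
)

```text
time: 12.3
eef_pos: [0.5207, 0.0717, 0.1565]
tcp_rot: [0.74, 0.665, 0.078, -0.07]
contact_force: [0.2, -2.0, 0.6]
opening: 0.0
finger_force: 0.9
```

```bash
python3 f.py
```

```text
F tool [-1.45  1.04 -0.04] sd [0.29 0.49 0.52] pos [0.5206 0.0716 0.1565] x along slope 0.1572 t 12.5
orange [298, 141, 35, 6, 201] [0.787 0.071 0.018] slope-x nan
orange [305, 192, 11, 18, 121] [0.585 0.089 0.142] slope-x 0.1774
orange [382, 206, 8, 16, 97] [ 0.563 -0.117  0.049] slope-x -0.0186
```

Request:
carry_out(
  deltas=[0.0015,0,0,0,0,0,0.003,0,0,0,0,0,0.003,0,0,0,0,0],
)

```text
time: 12.92
eef_pos: [0.521, 0.0746, 0.1571]
tcp_rot: [0.74, 0.665, 0.078, -0.07]
contact_force: [0.1, -1.5, -0.6]
opening: -0.001
finger_force: 1.0
```

```bash
python3 f.py
```

```text
F tool [-2.19  0.86  0.61] sd [0.42 0.53 0.38] pos [0.521  0.0745 0.1571] x along slope 0.1602 t 13.12
orange [298, 141, 35, 6, 202] [0.787 0.071 0.019] slope-x 0.1576
orange [304, 192, 11, 17, 112] [0.585 0.091 0.143] slope-x 0.1809
orange [381, 205, 9, 17, 122] [ 0.566 -0.115  0.05 ] slope-x nan
```

Request:
carry_out(
  deltas=[0.001,0,0,0,0,0,0.002,0,0,0,0,0,0.002,0,0,0,0,0],
)

```text
time: 13.55
eef_pos: [0.5212, 0.0764, 0.1575]
tcp_rot: [0.74, 0.665, 0.078, -0.07]
contact_force: [2.1, -2.6, -0.8]
opening: -0.002
finger_force: 1.1
```

```bash
python3 f.py
```

```text
F tool [-2.53  1.34  0.44] sd [0.44 0.57 0.31] pos [0.5212 0.0764 0.1575] x along slope 0.1621 t 13.75
orange [298, 141, 35, 6, 202] [0.787 0.071 0.018] slope-x nan
orange [303, 192, 11, 17, 106] [0.586 0.094 0.143] slope-x 0.1831
orange [379, 205, 11, 17, 140] [ 0.566 -0.114  0.049] slope-x -0.0231
```

Request:
carry_out(
  deltas=[0.001,0,0,0,0,0,0.002,0,0,0,0,0,0.002,0,0,0,0,0],
)

```text
time: 14.18
eef_pos: [0.5214, 0.0784, 0.1579]
tcp_rot: [0.74, 0.665, 0.078, -0.07]
contact_force: [0.5, -2.3, -1.4]
opening: -0.004
finger_force: 1.1
```

```bash
python3 f.py
```

```text
F tool [-2.15  1.1   0.94] sd [0.53 0.61 0.37] pos [0.5214 0.0784 0.1579] x along slope 0.1642 t 14.38
orange [298, 141, 35, 6, 201] [0.787 0.071 0.018] slope-x 0.1578
orange [303, 192, 10, 17, 101] [0.586 0.096 0.143] slope-x 0.1856
orange [379, 205, 11, 17, 156] [ 0.566 -0.112  0.05 ] slope-x nan
```

Request:
carry_out(
  deltas=[0.001,0,0,0,0,0,0.002,0,0,0,0,0,0.002,0,0,0,0,0],
)

```text
time: 14.8
eef_pos: [0.5216, 0.0803, 0.1584]
tcp_rot: [0.74, 0.665, 0.078, -0.07]
contact_force: [-0.1, -2.4, -0.6]
opening: -0.0
finger_force: 1.1
```

```bash
python3 f.py
```

```text
F tool [-2.12  1.54  0.7 ] sd [0.39 0.91 0.42] pos [0.5216 0.0803 0.1584] x along slope 0.1661 t 15.0
orange [298, 141, 35, 6, 201] [0.787 0.071 0.018] slope-x nan
orange [302, 192, 10, 17, 97] [0.586 0.099 0.144] slope-x nan
orange [377, 205, 13, 17, 174] [ 0.566 -0.111  0.049] slope-x nan
```

Request:
carry_out(
  deltas=[0.001,0,0,0,0,0,0.002,0,0,0,0,0,0.002,0,0,0,0,0],
)

```text
time: 15.42
eef_pos: [0.5218, 0.0823, 0.1588]
tcp_rot: [0.74, 0.665, 0.078, -0.07]
contact_force: [0.5, -2.5, -0.7]
opening: 0.001
finger_force: 1.2
```

```bash
python3 f.py
```

```text
F tool [-2.48  1.63  0.99] sd [0.59 0.53 0.75] pos [0.5218 0.0823 0.1588] x along slope 0.1681 t 15.62
orange [298, 141, 35, 6, 201] [0.786 0.071 0.018] slope-x nan
orange [302, 192, 9, 17, 89] [0.586 0.101 0.144] slope-x 0.1898
orange [376, 205, 14, 17, 188] [ 0.567 -0.11   0.048] slope-x nan
```

Request:
carry_out(
  deltas=[0.001,0,0,0,0,0,0.002,0,0,0,0,0,0.002,0,0,0,0,0],
)

```text
time: 16.05
eef_pos: [0.522, 0.0836, 0.1591]
tcp_rot: [0.74, 0.665, 0.077, -0.07]
contact_force: [0.6, -5.0, -2.7]
opening: 0.002
finger_force: 2.5
```

```bash
python3 f.py
```

```text
F tool [-5.26  1.54  0.2 ] sd [0.45 0.37 0.84] pos [0.522  0.0836 0.1591] x along slope 0.1695 t 16.25
orange [298, 141, 35, 6, 202] [0.787 0.073 0.018] slope-x nan
orange [302, 192, 8, 17, 73] [0.587 0.102 0.142] slope-x 0.1909
orange [376, 205, 14, 17, 203] [ 0.567 -0.108  0.049] slope-x -0.0258
```

Stop met: force rose from 2.4 to 5.3 N, so the press is about 2.9 N. I add about 1 mm.

Request:
carry_out(
  deltas=[0.0005,0,0,0,0,0,0.001,0,0,0,0,0,0.001,0,0,0,0,0],
)

```text
time: 16.68
eef_pos: [0.5221, 0.0842, 0.1592]
tcp_rot: [0.74, 0.665, 0.077, -0.069]
contact_force: [0.8, -5.9, -1.8]
opening: -0.004
finger_force: 3.2
```

Run:
```python
import runpy; runpy.run_path('f.py')
from h import *
s,p,d=look('side','pics/s2.png'); print(s['finger_force'])
a=cv2.resize(p[150:270,300:420,::-1],None,fx=3.3,fy=3.3,interpolation=cv2.INTER_CUBIC)
t=ctrl.read_camera('top')[0]; b=cv2.resize(t[150:270,280:400,::-1],None,fx=3.3,fy=3.3,interpolation=cv2.INTER_CUBIC)
cv2.imwrite('pics/c2.png',np.hstack([a,b]))
```

```text
F tool [-6.19  1.76  0.2 ] sd [0.39 0.38 0.25] pos [0.5221 0.0842 0.1592] x along slope 0.1701 t 16.88
orange [298, 141, 35, 6, 201] [0.787 0.071 0.018] slope-x 0.1578
orange [302, 192, 7, 16, 65] [0.587 0.104 0.143] slope-x nan
orange [375, 205, 15, 17, 216] [ 0.566 -0.107  0.049] slope-x nan
3.1438239477574825
```

View pics/c2.png

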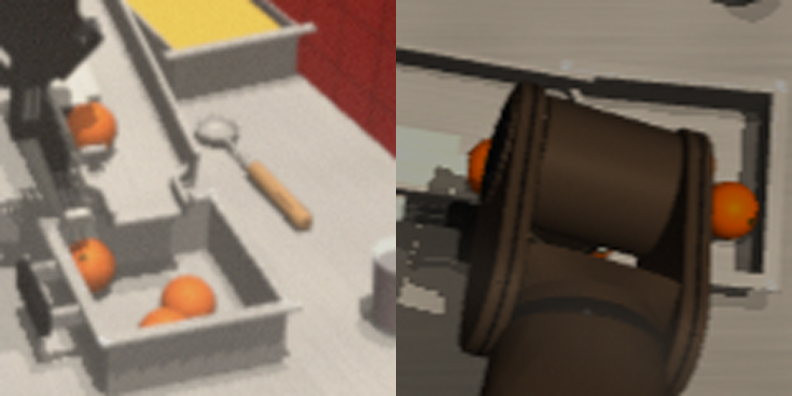

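Three mandarins lie in the pan (left crop at (92,265), (188,298), (163,318)). The blocker is held up the chute at (92,125). I press a touch more and hold about 3 s.

Request:
carry_out(
  deltas=[0.0005,0,0,0,0,0,0.0007,0,0,0,0,0,0.0007,0,0,0,0,0,0.0007,0,0,0,0,0,0.0007,0,0,0,0,0],
)

```text
time: 17.65
eef_pos: [0.5221, 0.0846, 0.1593]
tcp_rot: [0.74, 0.665, 0.077, -0.069]
contact_force: [1.3, -7.7, -1.2]
opening: -0.001
finger_force: 3.6
```

Run:
```python
from h import *
force(40,'side'); print(ctrl.get_state()['finger_force'])
```

```text
F tool [-7.25  1.28 -0.01] sd [0.53 0.42 0.53] pos [0.5221 0.0846 0.1593] x along slope 0.1705 t 19.6
3.63456342369318
```

Request:
carry_out(
  deltas=[0,0,0,0,0,0,0,0,0,0,0,0,0,0,0,0,0,0,0,0,0,0,0,0,0,0,0,0,0,0],
)

```text
time: 20.27
eef_pos: [0.5221, 0.0846, 0.1593]
tcp_rot: [0.74, 0.665, 0.077, -0.069]
contact_force: [0.2, -6.9, -1.1]
opening: 0.001
finger_force: 3.6
```

Held at 7.25 N total (about 5 N on the fruit) for 2.6 s with three in the pan. Now I let the pusher return.

Request:
carry_out(
  deltas=[-0.01,0,0,0,0,0,-0.022,0,0,0,0,0,-0.036,0,0,0,0,0,-0.052,0,0,0,0,0,-0.07,0,0,0,0,0],
)

```text
time: 20.9
eef_pos: [0.5147, 0.0169, 0.1448]
tcp_rot: [0.74, 0.665, 0.078, -0.07]
contact_force: [-0.1, 0.8, 0.4]
opening: -0.003
finger_force: 0.0
```

Request:
carry_out(
  deltas=[-0.01,0,0,0,0,0,-0.015,0,-0.04,0,0,0,-0.015,0,-0.1,0,0,0,-0.015,0,-0.14,0,0,0,-0.015,0,-0.14,0,0,0],
)

```text
time: 21.52
eef_pos: [0.5121, -0.0272, 0.2833]
tcp_rot: [0.74, 0.665, 0.08, -0.066]
contact_force: [-0.8, -1.0, -0.0]
opening: -0.001
finger_force: 0.0
```

Run:
```python
from h import *
s=ctrl.get_state(); print(s['eef_pos'],s['contact_force'],s['time'])
for i in range(15): ctrl.read_camera('side')
p=ctrl.read_camera('side')[0]; t=ctrl.read_camera('top')[0]
a=cv2.resize(p[150:270,300:420,::-1],None,fx=3.3,fy=3.3,interpolation=cv2.INTER_CUBIC)
b=cv2.resize(t[150:270,280:400,::-1],None,fx=3.3,fy=3.3,interpolation=cv2.INTER_CUBIC)
cv2.imwrite('pics/c3.png',np.hstack([a,b]))
```

```text
[ 0.51214233 -0.02721546  0.28333382] [-0.80363584 -0.95828959 -0.01816776] 21.525
```

View pics/c3.png

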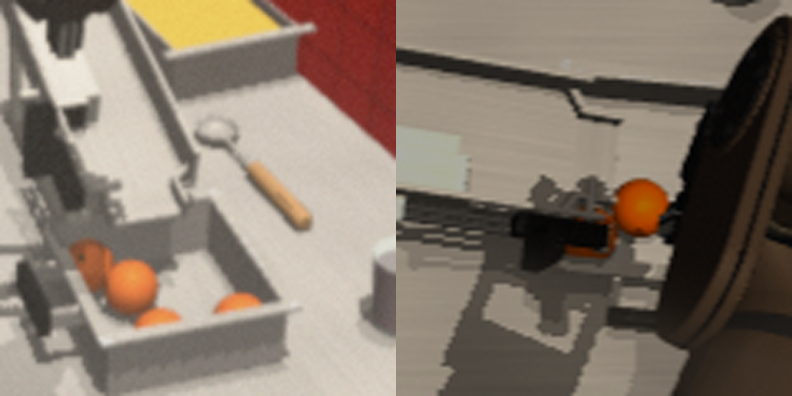

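All four mandarins are in the pan, at left-crop (92,265), (130,287), (158,318) and (238,305). The chute is empty and the post is back at rest.

Run:
```python
from h import *
for i in range(16): ctrl.read_camera('side')
print(ctrl.get_state()['time'], ctrl.sign_off())
```

```text
the job is handed in; nothing more can be done
23.175 None
```

The job is handed in at 23 s: all four mandarins are in the pan under the spout; the blocker was held on the stop bar at about 5 N for about 2.6 s with the other three already in the pan, then the pusher was let back.

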